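Sort two flat stones into trays by shape

ROBOT

A 7-joint arm with a two-finger parallel gripper is mounted at the origin on the work surface. World frame = base frame: x ahead of the robot, y to its left, z up, the work surface at z = 0. Lengths are in m, angles in rad, forces in N, time in s.
With the tool pointing down it reaches from about 0.4 to 0.875 m from the base axis. Payload 19.3 kg.
Tool frame: the origin (TCP) lies at the very end of the fingers, on their centre line; the grasp point (between the pads) lies 19 mm behind it; z points along the fingers, y is the line along which they close (so a half turn about z gives the same grasp; the last joint's range is limited). The gripper opens to 85 mm and grips with 20 to 120 N. Pads are 22 mm wide; open, the fingers measure 114 mm over their backs; the gripper's body (76 mm by 85 mm) begins 54 mm behind the grasp point. The pads swing forward as they close: fully open they stand 13 mm farther back than shut.
Start: joints at [1.037, 0.521, -0.036, 1.599, 0.021, 1.021, -0.113], TCP at [0.28, -0.559, 0.231] pointing down, gripper open.
Joint ranges: [-2.91, 2.91], [-0.3, 2.13], [-1.5, 1.42], [0.17, 2.43], [-1.26, 4.41], [0.16, 1.93], [-2.52, 2.52]. Speed limits (rad/s): [1.89, 1.89, 2.39, 2.39, 3.01, 3.01, 3.01].

INTERFACE

Orientations are given as a 3x3 rotation matrix whose columns are the frame's x, y, z axes.
In Python, from bench import env gives the robot as it stands. The module is installed in compiled form; this text tells all that it offers.
- The arm moves only by the shell command python3 -m crank 'ROWS' [FORCE]. ROWS is JSON, a list of rows, each a list of 7 numbers: the shift along the world's x, y, z in cm, then the turn, a rotation vector about the world's x, y, z in degrees, then the closure, from 0 (fully open) to 1 (shut). In form: [[x, y, z, ax, ay, az, hand], ...]. A call has exactly 5 rows; each row is the pose to reach, as a shift and turn from the pose commanded when the call began; what a row does not reach only later rows make up. A row lasts 1/10 s, in which the tool goes at most 50 mm and 8.59 degrees, less where a joint would pass 70% of its speed; a pose out of reach is approached as far as the arm can. A call with a gripper value outside its range is refused whole. The fingers move at their own pace and stop on an object; FORCE is the grip in N (left out, the last holds). Time passes only in rows, so rows that repeat a pose let the fingers close, or fill a call up. It gives the time, the measured TCP pose, the force, the opening and the grip force at its end, in the units of the state.
- env.observe(): the state, without advancing time (a new reading comes with each control period).
- env.camera(name): name is "scene" or "top"; returns the picture (480x640x3 uint8, blue, green, red); there is no depth.
- env.camera_params(name): a dict with "mtx" (3x3 intrinsics, pixels), "cam_to_world" (4x4, takes a point from camera to world coordinates). Camera axes: x right, y down, z forward; pixel columns grow to the right and rows downward; lengths in m; the calibration is good to about 2 mm. A picture is of the moment at which its call begins. camera_params takes no time and is no camera call.
- env.job_done(): hands the job in; it is judged then, once.
Trained networks look in the newest picture that a camera, given by its name, has taken for a name from the list of things; names that differ only in an ending like _2 or _b are one class to them, and where a whole thing is asked for, a point or a joint stands for the part that bears it (a point fixed in the world has none). Each returns a list of dicts, best first, with "confidence" (0 to 1); they miss things now and then, are a little off and sometimes report something else, mostly with a low value. They report only what shows in the picture. A call takes as long as a camera call.
- env.spot_in(query, camera): "location" ([x, y, z] in m, in world coordinates, good to about 4 mm: the middle of the surface that is visible of it).
- env.trace(query, camera): "region" (480x640 bool, what is visible of it).
- env.landmark_of(query, camera): "location" ([x, y, z] in m, in world coordinates, good to about 4 mm: a listed point, or the origin of a listed thing).
The state is a dict: "time": time; "q": joint angles; "qvel": joint speeds; "joint_torque": joint torques, N m; "eef_pos": TCP position; "eef_rot": TCP orientation; "ft_force": force on the tool from outside, world axes, zero at the start; "wrist_torque": the same for the moment, N m; "gripper_width": opening from 0.0 (shut) to 1.0 (fully open); "gripper_force": force on a finger pad.
Only numpy, scipy, OpenCV 4.12 (cv2) and the standard library are available. Lean on these libraries where they do the work, as an engineer would, in place of code of your own. Each camera call takes 0.05 s, during which the arm holds its last target. There are 200 camera calls.

TASK

Two flat polished stones, one round and one oblong, lie on the white sheet between two shallow trays, and each tray already holds one stone. Pick up each loose stone and lay it flat on the floor of the tray that holds the stone of the same shape, beside that stone and not on top of it. Set them down gently, without dropping them, and leave the stones already in the trays and the instruments on the desk where they are.

Things in the scene. Friction and masses are not known exactly. Their poses are not given: they have to be found in the camera images.
- disc: Polished reddish-brown stone, 8 mm thick. The loose round one: a disc 34 mm in diameter, lying flat on the sheet. Origin at its centre (mid thickness), z is the disc's axis.
- slab: Polished reddish-brown stone, 8 mm thick. The loose oblong one: a rectangle 50 mm along its x by 28 mm along its y, lying flat on the sheet. Origin at its centre (mid thickness), z up.
- tray_left: Shallow grey sorting tray fixed to the desk, outside 180 x 110 mm, long side along its x, walls 5 mm thick with rims 12 mm above the desk, inside 170 x 100 mm, inner floor 5 mm above the desk. Origin at the centre of its underside on the desk, z up. The stone already in it lies in the +x half (centred 30 to 50 mm from the middle); the -x half is empty. This one stands on the robot's left (+y).
- tray_right: Shallow grey sorting tray fixed to the desk, outside 180 x 110 mm, long side along its x, walls 5 mm thick with rims 12 mm above the desk, inside 170 x 100 mm, inner floor 5 mm above the desk. Origin at the centre of its underside on the desk, z up. The stone already in it lies in the +x half (centred 30 to 50 mm from the middle); the -x half is empty. This one stands on the robot's right (-y).
- sorted_disc: Polished reddish-brown stone, 8 mm thick. A disc just like the loose one, lying flat in one of the two trays, which one varies. Origin at its centre (mid thickness). Not to be moved.
- sorted_slab: Polished reddish-brown stone, 8 mm thick. A rectangle just like the loose one, lying flat in the other tray. Origin at its centre, x along its long side. Not to be moved.
- gauge: Bystander: black dial gauge lying on its back, dial 60 mm in diameter and 23 mm high, with a steel jaw arm that reaches 87 mm from the dial's centre along its x. Origin under the dial's centre.
- loupe: Bystander: black loupe, eyepiece 32 mm in diameter and 25 mm high, with its dark steel case reaching 48 mm along its x, 18 mm wide. Origin under the eyepiece's centre.
- tweezers: Bystander: steel tweezers, 120 mm along their x, 15 mm wide, 7 mm high. Origin under their middle.

How it is judged:
At the end, for the whole second after the job is handed in: Each loose stone lies in the tray holding the sorted stone of its shape: centre inside the tray and under 12 mm above the desk (on the floor, on top of nothing), flat within 0.12 rad, slower than 20 mm/s, released. The sorted stones still lie in their trays (((x of disc in the frame of tray_left between -0.085 and 0.085 m and y of disc in the frame of tray_left between -0.05 and 0.05 m and z of each of disc, sorted_disc in the frame of tray_left below 0.012 m and x of sorted_disc in the frame of tray_left between -0.085 and 0.085 m and y of sorted_disc in the frame of tray_left between -0.05 and 0.05 m) or (x of disc in the frame of tray_right between -0.085 and 0.085 m and y of disc in the frame of tray_right between -0.05 and 0.05 m and z of each of disc, sorted_disc in the frame of tray_right below 0.012 m and x of sorted_disc in the frame of tray_right between -0.085 and 0.085 m and y of sorted_disc in the frame of tray_right between -0.05 and 0.05 m)) and angle between the z axis of each of disc, slab and the z axis of tray_left, either way round below 0.12 rad and linear speed of each of disc, slab below 0.02 m/s and contact force between each of disc, slab and the fingers below 0.1 N and ((x of slab in the frame of tray_left between -0.085 and 0.085 m and y of slab in the frame of tray_left between -0.05 and 0.05 m and z of each of slab, sorted_slab in the frame of tray_left below 0.012 m and x of sorted_slab in the frame of tray_left between -0.085 and 0.085 m and y of sorted_slab in the frame of tray_left between -0.05 and 0.05 m) or (x of slab in the frame of tray_right between -0.085 and 0.085 m and y of slab in the frame of tray_right between -0.05 and 0.05 m and z of each of slab, sorted_slab in the frame of tray_right below 0.012 m and x of sorted_slab in the frame of tray_right between -0.085 and 0.085 m and y of sorted_slab in the frame of tray_right between -0.05 and 0.05 m))); the robot touches nothing.
It fails at once if the round stone is dropped (falls freely faster than 0.7 m/s, as from more than about 25 mm) (linear speed of disc above 0.7 m/s and contact force between disc and the fingers below 0.05 N).
It fails at once if the oblong stone is dropped (falls freely faster than 0.7 m/s, as from more than about 25 mm) (linear speed of slab above 0.7 m/s and contact force between slab and the fingers below 0.05 N).
It fails at once if a stone already in a tray is moved more than 20 mm (distance of any of sorted_disc, sorted_slab from where it was at the start of the episode above 0.02 m).
It fails at once if the dial gauge, loupe or tweezers are moved more than 20 mm (distance of any of gauge, loupe, tweezers from where it was at the start of the episode above 0.02 m).
It also fails if it takes over 54 s, if anything falls off the work surface, if the arm or the gripper's body presses on something with over 40 N, if the wrist force passes 120 N, or if a joint passes its speed limit or range.

## Working session

There is one attempt and no reset: what is moved stays moved. The work goes in short steps, Python scripts to look and compute and a shell command to move; the robot and the scene stay as the last step left them, time stands still between calls to the robot, and variables do not carry over. Pictures are saved under pics/ and viewed, at most 10 in all, crops included, and the job is handed in when it is done.

```bash
mkdir -p pics; python3 - <<'E'
from bench import env
import cv2,numpy as np
s=env.observe();print(s['time'],s['eef_pos'].round(3) if hasattr(s['eef_pos'],'round') else s['eef_pos'],np.round(s['eef_rot'],2).tolist(),s['gripper_width'])
for c in ['top','scene']:
    cv2.imwrite(f'pics/{c}0.png',env.camera(c))
for n in ['disc','slab','sorted_disc','sorted_slab','tray_left','tray_right','gauge','loupe','tweezers']:
    print(n,[(np.round(d['location'],3).tolist(),round(d['confidence'],2)) for d in env.landmark_of(n,'top')])
E
```

```text
0.0 [ 0.279 -0.559  0.231] [[0.89, 0.45, -0.0], [0.45, -0.89, 0.0], [-0.0, -0.0, -1.0]] 0.9960768931575417
disc [([0.488, 0.05, 0.003], 0.79)]
slab [([0.57, -0.049, 0.001], 0.69)]
sorted_disc [([0.592, 0.275, 0.009], 0.71)]
sorted_slab [([0.595, -0.282, 0.005], 0.75)]
tray_left [([0.552, 0.262, -0.004], 0.77), ([0.492, 0.054, 0.002], 0.47)]
tray_right [([0.553, -0.29, -0.0], 0.88)]
gauge []
loupe [([0.752, -0.2, -0.001], 0.92)]
tweezers [([0.757, 0.228, 0.002], 0.81)]
```

View pics/top0.png

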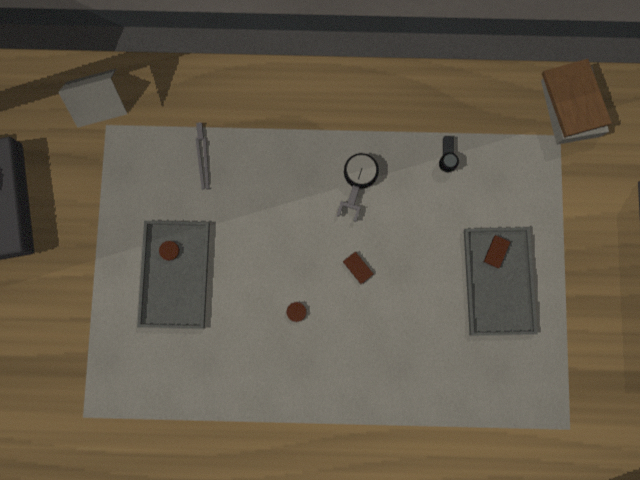

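The top view shows the loose disc at (297,312) and the loose slab at (358,267), with the gauge jaw near it at (350,212). The left tray at (176,275) holds the disc (170,250). The right tray at (501,281) holds the slab (497,251). Next I'll get the geometry from the masks.

```bash
cat > h.py <<'E'
from bench import env
import cv2,numpy as np
def toworld(uv,z,c='top'):
    p=env.camera_params(c);T=np.array(p['cam_to_world']);K=np.array(p['mtx'])
    uv=np.atleast_2d(uv).astype(float)
    d=(T[:3,:3]@np.linalg.inv(K)@np.c_[uv,np.ones(len(uv))].T).T
    return T[:3,3]+d*((z-T[2,3])/d[:,2])[:,None]
def rect(m,z,c='top'):
    v,u=np.nonzero(m);w=toworld(np.c_[u,v],z,c)[:,:2]
    (cx,cy),(a,b),th=cv2.minAreaRect((w*1000).astype(np.float32))
    if a<b:a,b,th=b,a,th+90
    return dict(mean=(w.mean(0)*1000).round(1).tolist(),rc=[round(cx,1),round(cy,1)],size=[round(a,1),round(b,1)],long_deg=round(th,1))
E
python3 - <<'E'
from h import *
print(np.round(env.camera_params('top')['cam_to_world'],3).tolist())
for c in ['top','scene']:
  env.camera(c)
  for n,z in [('disc',.008),('slab',.008),('tray_left',.012),('tray_right',.012),('sorted_disc',.013),('sorted_slab',.013)]:
    for d in env.trace(n,c)[:2]: print(c,n,round(d['confidence'],2),rect(d['region'],z,c))
E
```

```text
[[0.022, -0.99, 0.142, 0.469], [-1.0, -0.022, 0.003, 0.007], [-0.0, -0.142, -0.99, 1.008], [0.0, 0.0, 0.0, 1.0]]
top disc 0.64 {'mean': [492.3, 53.0], 'rc': [492.1, 52.4], 'size': [33.3, 31.8], 'long_deg': 1.8}
top slab 0.82 {'mean': [567.8, -48.7], 'rc': [567.8, -48.7], 'size': [51.9, 29.4], 'long_deg': 39.5}
top slab 0.7 {'mean': [723.4, -48.9], 'rc': [713.0, -41.2], 'size': [117.1, 60.5], 'long_deg': 155.2}
top tray_left 0.98 {'mean': [547.3, 259.9], 'rc': [550.6, 259.8], 'size': [179.8, 113.5], 'long_deg': 0.1}
top tray_right 0.62 {'mean': [546.2, -286.9], 'rc': [551.5, -286.8], 'size': [179.7, 112.6], 'long_deg': 2.6}
top sorted_disc 0.67 {'mean': [590.6, 270.2], 'rc': [591.0, 270.3], 'size': [35.3, 34.2], 'long_deg': 137.5}
top sorted_slab 0.91 {'mean': [600.4, -282.1], 'rc': [600.4, -282.1], 'size': [49.3, 27.8], 'long_deg': 157.5}
scene disc 0.44 {'mean': [495.5, 55.4], 'rc': [494.7, 55.5], 'size': [37.2, 31.9], 'long_deg': 32.1}
scene slab 0.69 {'mean': [570.6, -44.8], 'rc': [570.0, -44.8], 'size': [53.3, 27.5], 'long_deg': 36.5}
scene tray_left 0.92 {'mean': [556.1, 264.7], 'rc': [553.4, 264.2], 'size': [188.9, 111.9], 'long_deg': 0.2}
scene tray_right 0.87 {'mean': [556.2, -281.5], 'rc': [554.8, -282.7], 'size': [191.9, 123.7], 'long_deg': 2.5}
scene sorted_disc 0.56 {'mean': [591.7, 274.5], 'rc': [591.5, 274.9], 'size': [37.1, 32.5], 'long_deg': 26.5}
scene sorted_slab 0.7 {'mean': [602.2, -278.8], 'rc': [602.1, -279.3], 'size': [52.0, 35.9], 'long_deg': 159.0}
scene sorted_slab 0.33 {'mean': [575.2, -41.7], 'rc': [573.9, -41.8], 'size': [52.9, 27.4], 'long_deg': 36.5}
```

View pics/scene0.png

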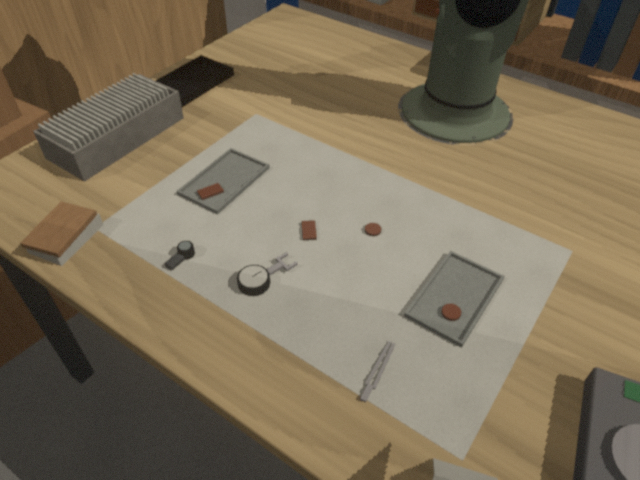

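```bash
python3 -m crank '[[2.4,4.2,0,0,0,3,0.45],[4.8,8.4,0,0,0,6,0.45],[7.2,12.6,0,0,0,9,0.45],[9.6,16.8,0,0,0,11.7,0.45],[12,21,0,0,0,11.7,0.45]]' 30
python3 -m crank '[[2.4,4.2,0,0,0,0,0.45],[4.8,8.4,-1,0,0,0,0.45],[7.2,12.6,-2,0,0,0,0.45],[9.6,16.8,-3,0,0,0,0.45],[12,21,-4,0,0,0,0.45]]'
cat >> h.py <<'E'
def st():
    s=env.observe();R=np.array(s['eef_rot'])
    print(round(s['time'],2),(np.array(s['eef_pos'])*1000).round(1),'ydeg',round(float(np.degrees(np.arctan2(R[1,1],R[0,1]))),1),'z',R[:,2].round(3),'F',np.round(s['ft_force'],1),'w',round(s['gripper_width'],3),'g',np.round(s['gripper_force'],1))
E
python3 -c "from h import *;st()"
```

```text
time: 1.75
eef_pos: [0.4002, -0.3473, 0.2315]
eef_rot: [[0.784, 0.621, 0.0], [0.621, -0.784, -0.0], [0.0, 0.0, -1.0]]
ft_force: [0.5, -0.9, 0.3]
gripper_width: 0.548
gripper_force: 0.0
time: 2.25
eef_pos: [0.5204, -0.1372, 0.1912]
eef_rot: [[0.785, 0.619, 0.001], [0.619, -0.785, -0.0], [0.0, 0.001, -1.0]]
ft_force: [0.7, -1.5, 0.1]
gripper_width: 0.55
gripper_force: 0.0
2.25 [ 520.4 -137.2  191.2] ydeg -51.7 z [ 0.001 -0.    -1.   ] F [ 0.7 -1.5  0.1] w 0.55 g 0.0
```

```bash
python3 -m crank '[[2.5,4.0,-1.5,0,0,0,0.45],[4.9,8.0,-3,0,0,0,0.45],[4.9,9.0,-7,0,0,0,0.45],[4.9,9.0,-11,0,0,0,0.45],[4.9,9.0,-13,0,0,0,0.45]]' >/dev/null
python3 -m crank '[[0,0,-1.5,0,0,0,0.45],[0,0,-3,0,0,0,0.45],[0,0,-4,0,0,0,0.45],[0,0,-4.6,0,0,0,0.45],[0,0,-4.6,0,0,0,0.45]]' >/dev/null
python3 - <<'E'
from h import *
st()
a=env.camera('top')[180:340,270:450];b=env.camera('scene')[150:310,220:400]
cv2.imwrite('pics/g1.png',cv2.resize(np.hstack([a,b]),None,fx=2.2,fy=2.2,interpolation=2))
E
```

```text
3.25 [568.5 -49.   15. ] ydeg -51.7 z [-0. -0. -1.] F [-1.  -0.3  0.9] w 0.55 g 0.0
```

View pics/g1.png

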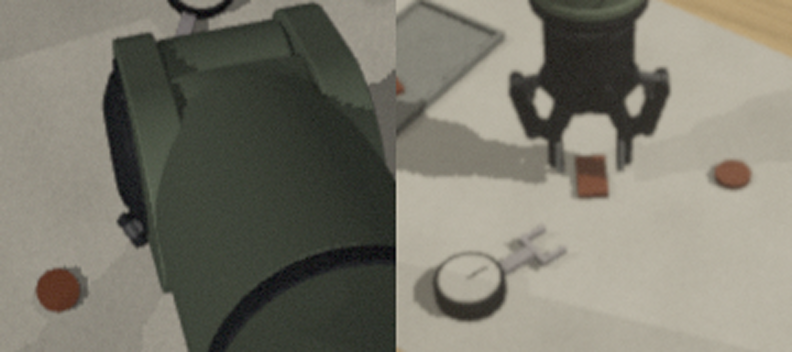

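The scene crop shows the two fingers straddling the slab, at about (590,165) in the crop and clear of the gauge. I'll descend under force watch.

```bash
python3 -m crank '[[0,0.1,-0.4,0,0,0,0.45],[0,0.1,-0.7,0,0,0,0.45],[0,0.1,-1.0,0,0,0,0.45],[0,0.1,-1.2,0,0,0,0.45],[0,0.1,-1.2,0,0,0,0.45]]' >/dev/null
python3 -c "from h import *;st()"
```

```text
3.85 [568.4 -48.    3. ] ydeg -51.7 z [-0.  0. -1.] F [-1.3  0.3  0.3] w 0.549 g 0.0
```

```bash
python3 -m crank '[[0,0,-0.2,0,0,0,0.5],[0,0,-0.2,0,0,0,0.6],[0,0,-0.2,0,0,0,0.7],[0,0,-0.2,0,0,0,0.8],[0,0,-0.2,0,0,0,0.8]]' 40 >/dev/null
python3 -c "from h import *;st()"
python3 -m crank '[[0,0,0,0,0,0,0.85],[0,0,0,0,0,0,0.85],[0,0,0,0,0,0,0.85],[0,0,0,0,0,0,0.85],[0,0,0,0,0,0,0.85]]' 40 >/dev/null
python3 -c "from h import *;st()"
```

```text
4.35 [568.6 -48.    1.4] ydeg -51.7 z [-0. -0. -1.] F [-2.1  0.2  5.6] w 0.308 g 39.7
4.85 [568.6 -48.    1.5] ydeg -51.7 z [ 0. -0. -1.] F [-2.4  0.5  5.4] w 0.308 g 39.8
```

```bash
python3 -m crank '[[0,0,0,0,0,0,0.9],[0,0,0,0,0,0,0.9],[0,0,0.5,0,0,0,0.9],[0,0,1.2,0,0,0,0.9],[0,0,2,0,0,0,0.9]]' 70 >/dev/null
python3 - <<'E'
from h import *
st()
b=env.camera('scene')[150:310,220:400]
cv2.imwrite('pics/g2.png',cv2.resize(b,None,fx=3.5,fy=3.5,interpolation=2))
E
```

```text
5.35 [568.6 -48.   21.9] ydeg -51.7 z [-0.  0. -1.] F [ 0.  -0.3 -0.4] w 0.3 g 69.1
```

View pics/g2.png

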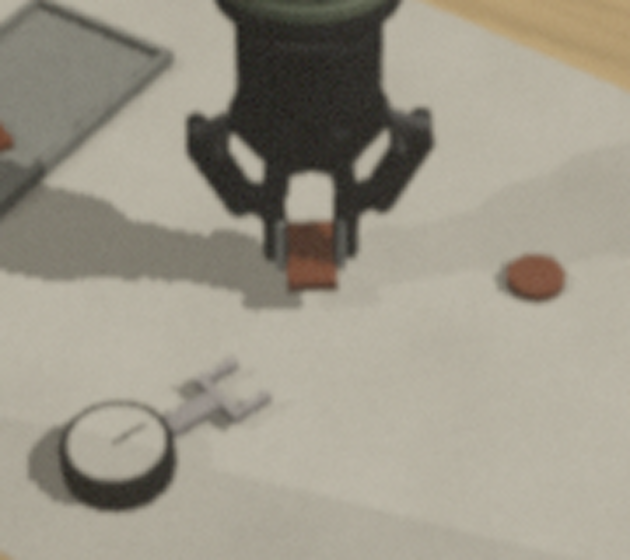

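The slab is held between the fingers, at crop (312,255), and level. I'll carry it low to the right tray.

```bash
python3 -m crank '[[-0.3,-1,0.8,0,0,0,0.9],[-1,-4,1.2,0,0,0,0.9],[-1.8,-7.5,1.2,0,0,0,0.9],[-2.6,-11,1.2,0,0,0,0.9],[-3.4,-14.5,1.2,0,0,0,0.9]]' >/dev/null
python3 -m crank '[[-0.9,-3.5,0,0,0,0,0.9],[-1.7,-6.5,0,0,0,0,0.9],[-2.2,-8.5,0,0,0,0,0.9],[-2.5,-9.4,0,0,0,0,0.9],[-2.5,-9.4,0,0,0,0,0.9]]' >/dev/null
python3 -m crank '[[0,0,-0.5,0,0,0,0.9],[0,0,-1,0,0,0,0.9],[0,0,-1.4,0,0,0,0.9],[0,0,-1.8,0,0,0,0.9],[0,0,-1.8,0,0,0,0.9]]' >/dev/null
python3 - <<'E'
from h import *
st()
b=env.camera('scene')[90:250,150:330]
cv2.imwrite('pics/g3.png',cv2.resize(b,None,fx=3.5,fy=3.5,interpolation=2))
E
```

```text
6.9 [ 509.4 -286.4   14.6] ydeg -51.7 z [-0.001  0.    -1.   ] F [-0.7  0.3  0.1] w 0.3 g 69.1
```

View pics/g3.png

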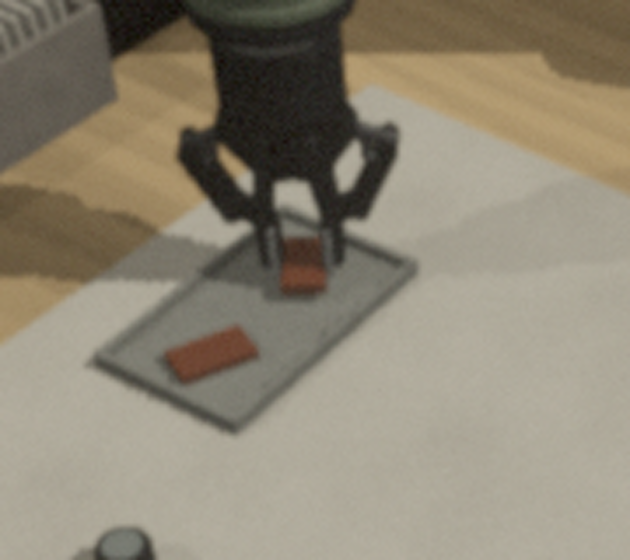

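The slab hangs over the empty half of the right tray, at crop (302,265), with the sorted slab clear at (210,352). I'll lower it to the floor and release.

```bash
python3 -m crank '[[0,0,-0.3,0,0,0,0.9],[0,0,-0.5,0,0,0,0.9],[0,0,-0.7,0,0,0,0.9],[0,0,-0.8,0,0,0,0.9],[0,0,-0.8,0,0,0,0.9]]' >/dev/null
python3 -c "from h import *;st()"
python3 -m crank '[[0,0,0,0,0,0,0.65],[0,0,0,0,0,0,0.55],[0,0,0,0,0,0,0.48],[0,0,0,0,0,0,0.45],[0,0,0.3,0,0,0,0.45]]' >/dev/null
python3 -c "from h import *;st()"
```

```text
7.45 [ 509.5 -287.     7.2] ydeg -51.7 z [-0.  0. -1.] F [ 0.1  0.2 -1.3] w 0.299 g 69.1
7.95 [ 509.4 -286.9   10.2] ydeg -51.7 z [-0.  0. -1.] F [-0.8  0.5  0.5] w 0.552 g 0.0
```

```bash
python3 -m crank '[[0,0,2,0,0,0,0.45],[0,0,5,0,0,0,0.45],[0,2,8,0,0,0,0.4],[0,6,9,0,0,0,0.38],[0,11,9,0,0,0,0.38]]' >/dev/null
python3 -m crank '[[-0.3,5,0,0,0,0,0.38],[-0.6,10,0,0,0,0,0.38],[-0.9,15,0,0,0,0,0.38],[-1.2,19.5,0,0,0,0,0.38],[-1.5,23,-2,0,0,0,0.38]]' >/dev/null
python3 -m crank '[[0,0,-2,0,0,0,0.38],[0,0,-4,0,0,0,0.38],[0,0,-5.5,0,0,0,0.38],[0,0,-6.5,0,0,0,0.38],[0,0,-6.5,0,0,0,0.38]]' >/dev/null
python3 - <<'E'
from h import *
st()
t=env.camera('top')
for d in env.trace('slab','top')[:3]: print(round(d['confidence'],2),rect(d['region'],.013))
b=env.camera('scene')
for d in env.trace('disc','scene')[:3]: print(round(d['confidence'],2),rect(d['region'],.008,'scene'))
cv2.imwrite('pics/g4.png',np.hstack([cv2.resize(b[110:270,280:460],None,fx=2.2,fy=2.2,interpolation=2),cv2.resize(t[200:360,420:600],None,fx=2.2,fy=2.2,interpolation=2)]))
E
```

```text
9.45 [494.1  53.   14.6] ydeg -51.7 z [-0.001 -0.    -1.   ] F [ 0.1  0.5 -0.3] w 0.625 g 0.0
0.81 {'mean': [509.7, -286.9], 'rc': [509.3, -286.8], 'size': [52.8, 32.4], 'long_deg': 39.0}
0.65 {'mean': [494.3, 56.5], 'rc': [494.0, 56.3], 'size': [30.9, 30.3], 'long_deg': 35.8}
```

View pics/g4.png

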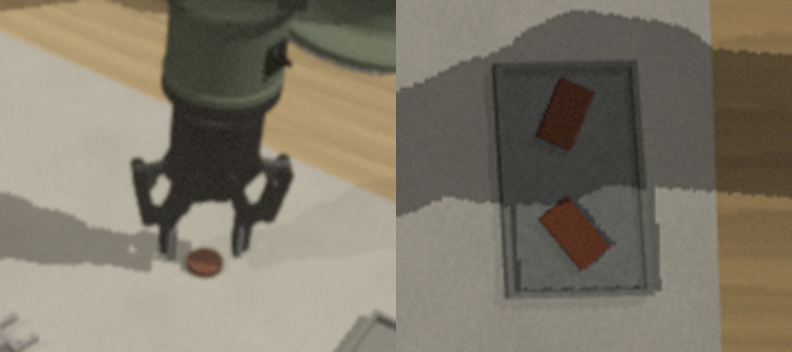

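The slab lies flat in the right tray, beside the sorted one. On the left of the picture the fingers straddle the disc at (205,262).

```bash
python3 -m crank '[[0,0.1,-0.4,0,0,0,0.38],[0,0.1,-0.7,0,0,0,0.38],[0,0.1,-1.0,0,0,0,0.38],[0,0.1,-1.3,0,0,0,0.38],[0,0.1,-1.35,0,0,0,0.45]]' 40 >/dev/null
python3 -m crank '[[0,0,0,0,0,0,0.55],[0,0,0,0,0,0,0.65],[0,0,0,0,0,0,0.75],[0,0,0,0,0,0,0.85],[0,0,0,0,0,0,0.85]]' 40 >/dev/null
python3 -c "from h import *;st()"
python3 -m crank '[[0,0,0,0,0,0,0.9],[0,0,0,0,0,0,0.9],[0,0,0.5,0,0,0,0.9],[0,0,1.2,0,0,0,0.9],[0,0,2,0,0,0,0.9]]' 70 >/dev/null
python3 - <<'E'
from h import *
st()
b=env.camera('scene')
cv2.imwrite('pics/g5.png',cv2.resize(b[110:270,280:460],None,fx=3,fy=3,interpolation=2))
E
```

```text
10.65 [494.5  54.    2. ] ydeg -51.7 z [ 0. -0. -1.] F [-2.7 -0.8  6. ] w 0.369 g 39.2
11.15 [494.6  54.   22.4] ydeg -51.7 z [ 0.  0. -1.] F [0.1 0.1 0.8] w 0.348 g 69.2
```

View pics/g5.png

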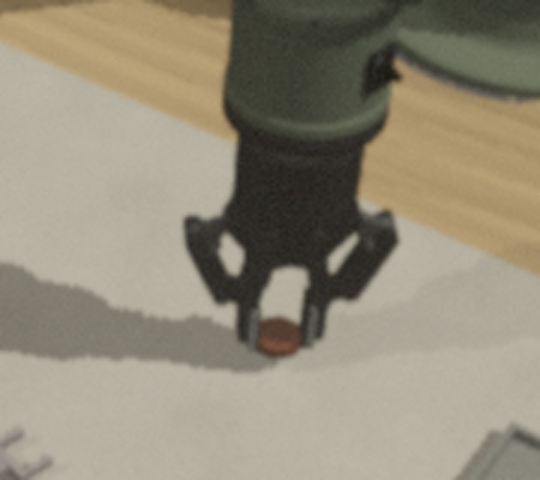

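```bash
python3 - <<'E'
from h import *
st()
env.camera('scene')
for d in env.trace('disc','scene')[:2]:
    m=d['region'];v,u=np.nonzero(m);print(round(d['confidence'],2),u.min(),u.max(),v.min(),v.max(),len(u),[rect(m,z,'scene') for z in (.02,.026,.029)])
T=np.array(env.camera_params('scene')['cam_to_world']);print(T[:3,3].round(2))
E
```

```text
11.2 [495.2  54.   23.6] ydeg -51.7 z [ 0.001  0.    -1.   ] F [ 1.3 -0.3  2.2] w 0.349 g 69.2
0.75 366 379 215 227 152 [{'mean': [488.0, 50.9], 'rc': [487.0, 50.8], 'size': [34.9, 25.8], 'long_deg': 31.9}, {'mean': [493.5, 53.7], 'rc': [492.5, 53.6], 'size': [34.7, 25.6], 'long_deg': 31.9}, {'mean': [496.3, 55.1], 'rc': [495.3, 55.0], 'size': [34.5, 25.5], 'long_deg': 31.9}]
[1.18 0.4  0.77]
```

The disc's measured position matches the grasp centre: about (495,54), against a TCP of (495,54). It sits level in the pads, so I'll carry it to the left tray.

```bash
python3 -m crank '[[0.1,0.7,0.7,0,0,0,0.9],[0.3,3,1,0,0,0,0.9],[0.5,6,1,0,0,0,0.9],[0.7,9,1,0,0,0,0.9],[1,12,1,0,0,0,0.9]]' >/dev/null
python3 -m crank '[[0.2,3,0,0,0,0,0.9],[0.4,5.8,0,0,0,0,0.9],[0.5,7.8,0,0,0,0,0.9],[0.5,8.7,0,0,0,0,0.9],[0.5,8.7,0,0,0,0,0.9]]' >/dev/null
python3 -m crank '[[0,0,-0.5,0,0,0,0.9],[0,0,-1,0,0,0,0.9],[0,0,-1.4,0,0,0,0.9],[0,0,-1.8,0,0,0,0.9],[0,0,-1.8,0,0,0,0.9]]' >/dev/null
python3 - <<'E'
from h import *
st()
b=env.camera('scene')
cv2.imwrite('pics/g6.png',cv2.resize(b[190:350,370:550],None,fx=3,fy=3,interpolation=2))
E
```

```text
12.8 [509.3 260.5  13.1] ydeg -51.8 z [-0.001 -0.001 -1.   ] F [-1.   0.3 -0.8] w 0.35 g 69.2
```

View pics/g6.png

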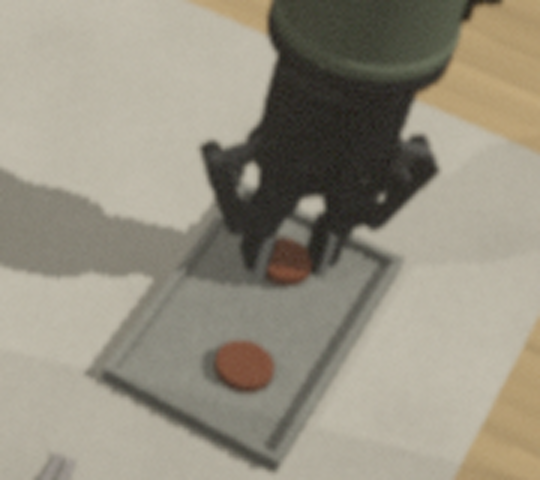

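The disc is over the empty half of the left tray at crop (288,262), and the sorted disc at (245,365) is clear. I'll lower it.

```bash
python3 -m crank '[[0,0,-0.2,0,0,0,0.9],[0,0,-0.4,0,0,0,0.9],[0,0,-0.6,0,0,0,0.9],[0,0,-0.6,0,0,0,0.9],[0,0,-0.6,0,0,0,0.9]]' >/dev/null
python3 -c "from h import *;st()"
python3 -m crank '[[0,0,-0.05,0,0,0,0.9],[0,0,-0.05,0,0,0,0.65],[0,0,-0.05,0,0,0,0.55],[0,0,-0.05,0,0,0,0.45],[0,0,0.2,0,0,0,0.4]]' >/dev/null
python3 -c "from h import *;st()"
python3 -m crank '[[0,0,1,0,0,0,0.4],[0,0,3,0,0,0,0.4],[0,0,7,0,0,0,0.4],[0,-4,11,0,0,0,0.4],[0,-8,13,0,0,0,0.4]]' >/dev/null
python3 -m crank '[[0,-5,0,0,0,0,0.4],[0,-10,0,0,0,0,0.4],[0,-15,0,0,0,0,0.4],[0,-20,0,0,0,0,0.4],[0,-20,0,0,0,0,0.4]]' >/dev/null
python3 - <<'E'
from h import *
st()
t=env.camera('top')
for n in ['disc','slab','sorted_disc','sorted_slab']:
  for d in env.trace(n,'top')[:2]: print(n,round(d['confidence'],2),rect(d['region'],.013))
cv2.imwrite('pics/end.png',t)
E
```

```text
13.35 [509.5 261.    7.8] ydeg -51.7 z [-0. -0. -1.] F [ 0.1 -0.5 -0.2] w 0.348 g 69.2
13.85 [509.4 261.    9.7] ydeg -51.7 z [-0. -0. -1.] F [ 0.8 -0.4 -0.7] w 0.599 g 0.0
14.85 [509.1 -25.3 140.1] ydeg -52.2 z [ 0.    -0.003 -1.   ] F [ 0.1  1.3 -0.4] w 0.602 g 0.0
disc 0.53 {'mean': [509.0, 258.2], 'rc': [509.6, 257.9], 'size': [31.8, 31.7], 'long_deg': 3.2}
slab 0.8 {'mean': [509.0, -287.1], 'rc': [509.6, -287.0], 'size': [51.0, 29.4], 'long_deg': 38.7}
slab 0.75 {'mean': [549.5, -286.5], 'rc': [551.5, -286.3], 'size': [178.5, 111.9], 'long_deg': 3.0}
sorted_disc 0.79 {'mean': [588.9, 270.4], 'rc': [588.9, 270.6], 'size': [31.8, 31.7], 'long_deg': 137.5}
sorted_disc 0.71 {'mean': [724.2, -48.2], 'rc': [711.4, -43.9], 'size': [113.0, 58.3], 'long_deg': 163.6}
sorted_slab 0.69 {'mean': [601.1, -282.7], 'rc': [600.8, -282.1], 'size': [50.1, 29.2], 'long_deg': 155.2}
```

View pics/end.png

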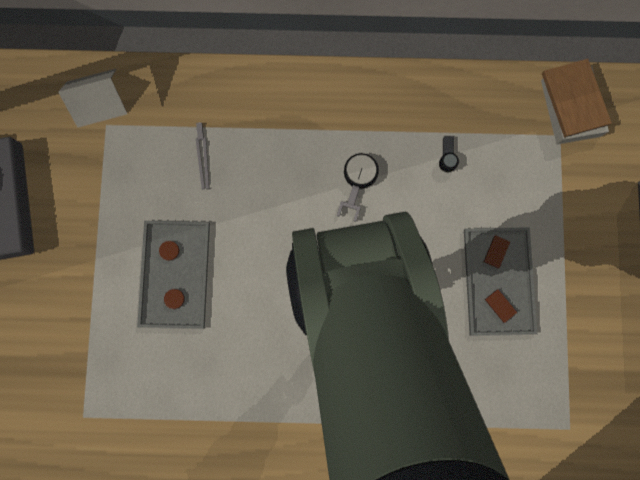

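The end picture shows the discs at (170,250) and (175,298) in the left tray and the slabs at (497,251) and (502,305) in the right tray. The instruments are where they were. I'll hand it in.

```bash
python3 -m crank '[[0,0,0,0,0,0,0.4],[0,0,0,0,0,0,0.4],[0,0,0,0,0,0,0.4],[0,0,0,0,0,0,0.4],[0,0,0,0,0,0,0.4]]' >/dev/null; python3 -c "from bench import env;print(env.job_done())"
```

```text
the job is handed in; nothing more can be done
None
```

The loose disc now lies beside the sorted disc in the left tray and the loose slab beside the sorted slab in the right tray; the job is handed in, and the final top picture shows the sorted stones and instruments where they were, though no verdict came back.

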